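# Slide a collage board home in its registration frame and lock it

## Task

With the fingertips only, push the collage board along the runners of the wooden frame, towards the end stop, until it drops flat into the pocket there. Then push the turn-button round by its peg until it lies straight across the frame, over the board, and take the hand away. Do not grip or lift the board, and leave the jar, lid, scissors and bone folder where they are.

Things in the scene. Friction and masses are not known exactly. Their poses are not given: they have to be found in the camera images.
- frame: Wooden frame fixed to the table. Origin on the table below its middle; +x = sliding direction, to the end stop. Base 304 x 200 x 6 mm (x -160 to 144). Runners at |y| 46 to 62 mm, top z 22 mm from x -148 to 12 mm, then the pocket. Open channel between them, 92 mm wide, floor z 6 mm, no wall at the -x end. Side guides |y| 62 to 74 mm, top z 30 mm. Button pivot at x 50, y 86 mm.
- pocket (a point): Where the board's origin belongs once seated: frame x 70, y 0, z 15 mm (the board has 3 mm play in x and 2 mm in y). The pocket is where the runners step down 7 mm, to z 15 mm, from frame x 12 to 128 mm, ended by the end stop (x 128 to 140 mm, top z 30 mm). Axes as the frame.
- board: Loose plywood board, a collage on top: 110 mm along frame x, 120 mm wide, 12 mm thick, about 0.2 kg. Origin: centre of underside, z 22 mm on the high runners, 15 mm seated; axes as the frame. Slides with 0.7 to 2 N (a brief knock at first touch); the front edge dips first, the rear drops once past frame x 12 mm. Pushed by a shut gripper's fingertips, reaching into the channel, at the middle of its rear (-x) edge, it runs straight.
- button (a joint): Dark wooden turn-button, bar 14 mm wide, z 31 to 41 mm, reaching 60 mm from its upright pivot (frame x 50, y 86 mm). Rad: 0 = points along frame +x (open); grows clockwise seen from above; 1.57 = points along frame -y, over the board (locked); stop at 1.62. Stays where left; about 1 N at the peg turns it. Clears a seated board by 4 mm, hits an unseated one.
- peg (a point): Middle of the light wooden finger peg standing on the turn-button, 50 mm from the pivot: 12 mm diameter, from z 41 to 67 mm above the table, this point at z 54 mm.
- jar: Closed glue jar, 60 mm diameter, 85 mm tall, beside the frame. Origin at the centre of its base. Leave it.
- jar_lid: White round lid lying on the table, 62 mm diameter, 14 mm tall. Origin at the centre of its underside. Leave it.
- scissors: Scissors with blue handles lying on the table, 165 mm long, 9 mm high. Origin at the pivot screw, at table height. Leave them.
- folder: White bone folder, a flat bar 140 x 22 x 6 mm lying on the table. Origin at the centre of its underside. Leave it.

How it is judged:
By the outcome, as a careful person would: the job done as asked, in the order asked, and still so for the second after the job is handed in, with the robot touching nothing.
It also fails if it takes over 48 s, if anything falls off the work surface, if the arm or the gripper's body presses on something with over 40 N, if the wrist force passes 120 N, or if a joint passes its speed limit or range.

## Robot

A 6-joint arm with a two-finger parallel gripper is mounted at the origin on the work surface. World frame = base frame: x ahead of the robot, y to its left, z up, the work surface at z = 0. Lengths are in m, angles in degrees, forces in N, time in s.
With the tool pointing down it reaches from about 0.375 to 0.75 m from the base axis. Payload 9 kg.
Tool frame: the origin (TCP) lies midway between the tips of the shut fingers; the grasp point (between the pads) lies 19 mm behind it; z points along the fingers, y is the line along which they close (so a half turn about z gives the same grasp; the last joint's range is limited). The gripper opens to 85 mm and grips with 20 to 120 N. Pads are 22 mm wide; open, the fingers measure 114 mm over their backs; the gripper's body (76 mm by 85 mm) begins 54 mm behind the grasp point. The pads swing forward as they close: fully open they stand 13 mm farther back than shut.
Start: joints at [64.188, 5.964, 5.575, 89.605, 0, 77.527], TCP at [0.138, 0.584, 0.231] pointing down, gripper open.
Joint ranges: [-171.21, 171.21], [-48.23, 106.86], [-62.78, 66.21], [-105.2, 120.99], [-86.42, 89.51], [-180, 180]. Speed limits (degrees/s): [127.2, 127.2, 147.25, 180, 180, 180].

## Interface

Orientations are given as a 3x3 rotation matrix whose columns are the frame's x, y, z axes.
In Python, from station import arm gives the robot as it stands. The module is installed in compiled form; this text tells all that it offers.
- The arm moves only by the shell command python3 -m inch 'ROWS' [OPENING] [FORCE]. ROWS is JSON, a list of rows, each an object of numbers: "dx", "dy", "dz": the shift along the world's x, y, z in cm; "turn": the turn about the world's z in degrees. In form: [{"dx": .., "dy": .., "dz": .., "turn": ..}, ...]. A call has 1 to 10 rows; each row is the pose to reach, as a shift and turn from the pose commanded when the call began; what a row does not reach only later rows make up. A row lasts 1/12 s, in which the tool goes at most 41.7 mm and 7.16 degrees, less where a joint would pass 70% of its speed; a pose out of reach is approached as far as the arm can. A call with a gripper value outside its range is refused whole. OPENING is the closure, from -1 (fully open) to 1 (shut), so that 0 is half open, set as the call begins (- or left out, the last holds). The fingers move at their own pace and stop on an object; FORCE is the grip in N (left out, the last holds). Time passes only in rows, so rows that repeat a pose let the fingers close. It gives the time, the measured TCP pose, the force and the opening at its end, in the units of the state.
- arm.sense(): the state, without advancing time (a new reading comes with each control period).
- arm.snapshot(name): name is "side" or "top"; returns the picture (400x640x3 uint8, red, green, blue); there is no depth.
- arm.camera_params(name): a dict with "mtx" (3x3 intrinsics, pixels), "D" ([k1, k2, p1, p2, k3] as OpenCV has them; the pictures are not rectified), "position" and "attitude" of the camera in the world. Camera axes: x right, y down, z forward; pixel columns grow to the right and rows downward; lengths in m; the calibration is good to about 2 mm. A picture is of the moment at which its call begins. camera_params takes no time and is no camera call.
- arm.job_done(): hands the job in, once; it reports no verdict.
The state is a dict: "t": time; "q": joint angles; "joint_vel": joint speeds; "effort": joint torques, N m; "ee_pos": TCP position; "ee_rot": TCP orientation; "wrist_force": force on the tool from outside, world axes, zero at the start; "ft_torque": the same for the moment, N m; "width": finger opening in m.
Only numpy, scipy, OpenCV 4.12 (cv2) and the standard library are available. Lean on these libraries where they do the work, as an engineer would, in place of code of your own. Each camera call takes 0.05 s, during which the arm holds its last target. There are 200 camera calls.

## Working session

There is one attempt and no reset: what is moved stays moved. The work goes in short steps, Python scripts to look and compute and a shell command to move; the robot and the scene stay as the last step left them, time stands still between calls to the robot, and variables do not carry over. Pictures are saved under pics/ and viewed, on a budget of 10 in all, crops included, one or two more only if the job needs it, and the job is handed in when it is done.

```bash
mkdir -p pics
cat > h.py <<'E'
from station import arm
import numpy as np, cv2
def snap(n,f):
    im=arm.snapshot(n); cv2.imwrite('pics/'+f,cv2.cvtColor(im,cv2.COLOR_RGB2BGR)); return im
def ray(n,uv):
    c=arm.camera_params(n); p=cv2.undistortPoints(np.array(uv,float).reshape(-1,1,2),np.array(c['mtx']),np.array(c['D']))[:,0]
    d=np.c_[p,np.ones(len(p))]@np.array(c['attitude']).T
    return np.array(c['position']),d
def onz(n,uv,z):
    o,d=ray(n,uv); return o+d*((z-o[2])/d[:,2])[:,None]
def proj(n,X):
    c=arm.camera_params(n);R=np.array(c['attitude']).T
    return cv2.projectPoints(np.array(X,float).reshape(-1,1,3),cv2.Rodrigues(R)[0],-R@np.array(c['position']),np.array(c['mtx']),np.array(c['D']))[0][:,0]
E
python3 - <<'E'
from h import *
for n in('top','side'):
    snap(n,n+'1.png'); c=arm.camera_params(n); print(n,c['position'],np.array(c['attitude']).round(3).tolist())
print(arm.sense())
E
```

```text
top [0.49347173 0.04735948 1.122189  ] [[0.024, -0.997, 0.069], [-0.999, -0.026, -0.025], [0.027, -0.068, -0.997]]
side [0.1351479  0.45407684 0.42106107] [[-0.716, -0.357, 0.6], [-0.698, 0.378, -0.609], [-0.01, -0.854, -0.52]]
{'t': 0.1, 'q': array([6.41877877e+01, 5.99584914e+00, 5.53057287e+00, 8.96045637e+01,
       1.07303641e-03, 7.75278206e+01]), 'joint_vel': array([ 0.06498724, -0.17592885,  0.02712213,  0.04969746, -0.00075588,
        0.03453408]), 'effort': array([ 6.68933149e-03, -5.58206570e+01,  5.04720104e+01,  1.30852667e-02,
       -2.67323994e-04,  4.32292325e-05]), 'ee_pos': array([0.13827626, 0.58353733, 0.23058437]), 'ee_rot': array([[-9.73017818e-01,  2.30729334e-01, -5.47612616e-04],
       [ 2.30729812e-01,  9.73017249e-01, -1.08916410e-03],
       [ 2.81534414e-04, -1.18612663e-03, -9.99999257e-01]]), 'wrist_force': array([0.79891957, 0.21350138, 0.26068788]), 'ft_torque': array([-0.03449608,  0.01058088,  0.07532274]), 'width': 0.08525087127381864}
```

View pics/top1.png

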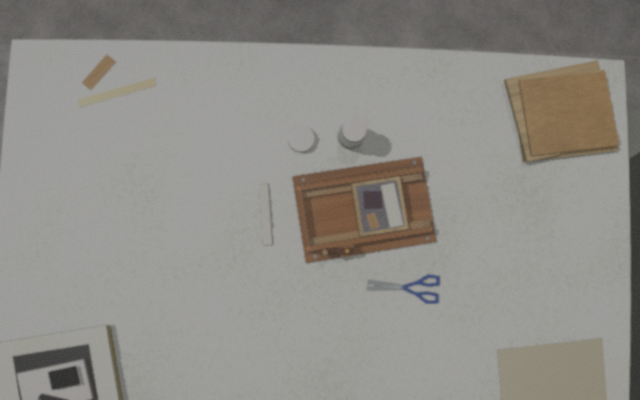

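View pics/side1.png

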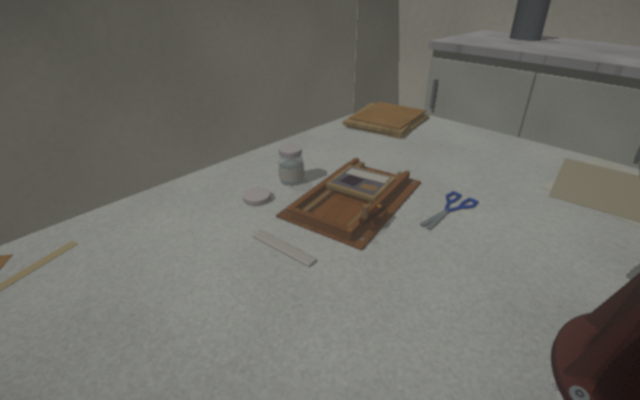

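The top view shows the frame at about (365,210). Its end stop is at the left (world +y), the board sits at its right end (about 380,205), and the button is at lower left (about 335,252). The lid, jar and folder are at (302,139), (352,132) and (267,213), and the scissors at (405,287). The side view agrees with this. Next I'll zoom in.

Run:
```python
from h import *
im=cv2.imread('pics/top1.png'); c=im[145:275,280:450]
c=cv2.resize(c,None,fx=4.6,fy=4.6,interpolation=cv2.INTER_CUBIC); c=cv2.convertScaleAbs(c,alpha=1.5)
cv2.imwrite('pics/crop1.png',c)
hsv=cv2.cvtColor(im,cv2.COLOR_BGR2HSV)
m=((hsv[...,1]>70)&(hsv[...,0]<25)).astype(np.uint8); m[:145]=0;m[275:]=0;m[:,:280]=0;m[:,450:]=0
cs=max(cv2.findContours(m,0,2)[0],key=cv2.contourArea)
b=cv2.boxPoints(cv2.minAreaRect(cs)); print(b)
P=onz('top',b,.006);print(P.round(4),np.linalg.norm(np.diff(P,axis=0),axis=1))
```

```text
[[292.31894 176.6865 ]
 [422.23788 156.17297]
 [435.71353 241.51892]
 [305.7946  262.03244]]
[[ 0.6305  0.064   0.006 ]
 [ 0.6868 -0.2345  0.006 ]
 [ 0.4907 -0.2674  0.006 ]
 [ 0.4379  0.0285  0.006 ]] [0.30372871 0.19875928 0.3005754 ]
```

View pics/crop1.png

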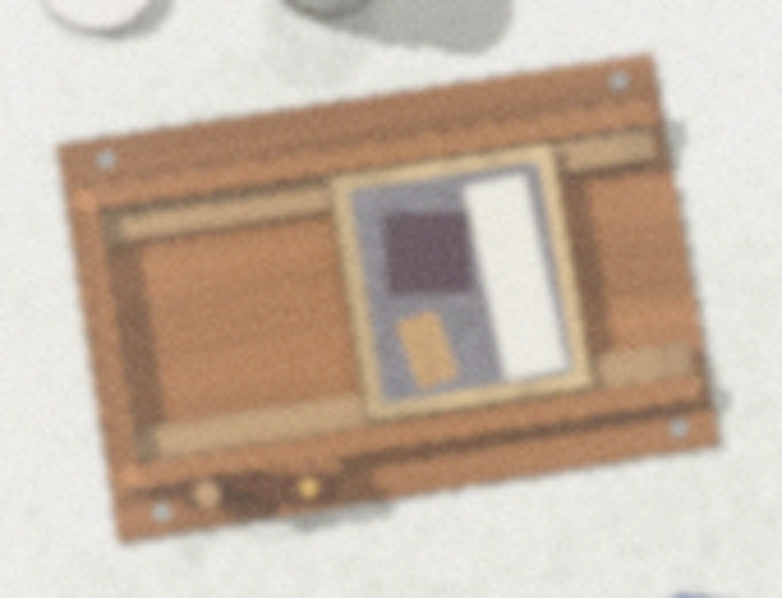

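The crop shows the board's rear edge from (553,145) to (592,383), with open channel behind it. The brass pivot is at (309,488) and the peg at (207,494), so the button is open and pointing to +x.

```bash
cat >> h.py <<'E'
P=np.array([[ 0.6305,0.064],[0.6868,-0.2345],[0.4907,-0.2674],[0.4379,0.0285]])
ex=(P[0]-P[1])+(P[3]-P[2]); ex/=np.linalg.norm(ex); ey=np.array([-ex[1],ex[0]])
O=P.mean(0)+ex*.008     # base centre is frame x -8 mm
def w2f(p): p=np.array(p)[...,:2]-O; return np.stack([p@ex,p@ey],-1)
def f2w(p): p=np.array(p); return O+p[...,:1]*ex+p[...,1:2]*ey
def crop(u): return np.array(u,float)/4.6+[280-.4,145-.4]
E
python3 - <<'E'
from h import *
print('O',O,'yaw ex',np.degrees(np.arctan2(ex[1],ex[0])), 'corners',(w2f(P)*1e3).round(1).tolist())
B=onz('top',crop([[332,182],[553,145],[592,383],[375,418]]),.034)
print('board fr,rr,rr,fr',(w2f(B)*1e3).round(1).tolist())
print('pivot',(w2f(onz('top',crop([[309,488]]),.043))*1e3).round(1),'peg',(w2f(onz('top',crop([[207,494]]),.067))*1e3).round(1), f2w([[.1,.086]]))
s=arm.sense();R=s['ee_rot'];print('tool x,y az',np.degrees(np.arctan2(R[1,0],R[0,0])),np.degrees(np.arctan2(R[1,1],R[0,1])))
for x in(-.15,-.12,.0,.03):
    w=f2w([[x,0.]])[0];print(x,w,np.hypot(*w))
E
```

```text
O [ 0.56003075 -0.09448145] yaw ex 100.40067006419208 corners [[143.2, -97.9], [-160.6, -99.4], [-157.6, 99.4], [143.0, 97.9]]
board fr,rr,rr,fr [[15.2, -57.7], [-94.5, -59.0], [-93.8, 58.1], [13.2, 58.1]]
pivot [[50.9 85.8]] peg [[100.4  80. ]] [[ 0.45739073 -0.01165014]]
tool x,y az 166.65995685402495 76.65997598713203
-0.15 [ 0.58711035 -0.24201685] 0.6350359995028144
-0.12 [ 0.58169443 -0.21250977] 0.6192970325249537
0.0 [ 0.56003075 -0.09448145] 0.56794470665102
0.03 [ 0.55461484 -0.06497436] 0.5584078112299184
```

The measured sizes and positions match the description to within a few mm. The board's rear edge is at frame x -94. I'll shut the gripper, move behind the board and turn +23.7°.

```bash
python3 -m inch '[{"dx":1,"dy":-2,"turn":2},{"dx":3,"dy":-5.4,"turn":5},{"dx":5,"dy":-9,"turn":8},{"dx":7,"dy":-12.6,"turn":11},{"dx":9,"dy":-16.2,"turn":14},{"dx":11,"dy":-19.8,"turn":17},{"dx":13,"dy":-23.4,"turn":20},{"dx":15,"dy":-27,"turn":22},{"dx":17,"dy":-30.6,"turn":23.7},{"dx":19,"dy":-34.2,"turn":23.7}]' 1 30
python3 -m inch '[{"dx":2,"dy":-3.6},{"dx":4,"dy":-7.2},{"dx":6,"dy":-10.8},{"dx":8,"dy":-14.4},{"dx":10,"dy":-18},{"dx":12,"dy":-21.6},{"dx":14,"dy":-25.2},{"dx":16,"dy":-28.8},{"dx":18,"dy":-32.4},{"dx":20,"dy":-36}]'
```

```text
schema error: expected keys dx, dy, dz, turn
schema error: expected keys dx, dy, dz, turn
```

```bash
python3 -m inch '[{"dx":1,"dy":-2,"dz":0,"turn":2},{"dx":3,"dy":-5.4,"dz":0,"turn":5},{"dx":5,"dy":-9,"dz":0,"turn":8},{"dx":7,"dy":-12.6,"dz":0,"turn":11},{"dx":9,"dy":-16.2,"dz":0,"turn":14},{"dx":11,"dy":-19.8,"dz":0,"turn":17},{"dx":13,"dy":-23.4,"dz":0,"turn":20},{"dx":15,"dy":-27,"dz":0,"turn":22},{"dx":17,"dy":-30.6,"dz":0,"turn":23.7},{"dx":19,"dy":-34.2,"dz":0,"turn":23.7}]' 1 30
python3 -m inch '[{"dx":2,"dy":-3.6,"dz":0,"turn":0},{"dx":4,"dy":-7.2,"dz":0,"turn":0},{"dx":6,"dy":-10.8,"dz":0,"turn":0},{"dx":8,"dy":-14.4,"dz":0,"turn":0},{"dx":10,"dy":-18,"dz":0,"turn":0},{"dx":12,"dy":-21.6,"dz":0,"turn":0},{"dx":14,"dy":-25.2,"dz":0,"turn":0},{"dx":16,"dy":-28.8,"dz":0,"turn":0},{"dx":18,"dy":-32.4,"dz":0,"turn":0},{"dx":20,"dy":-36,"dz":0,"turn":0}]'
```

```text
t: 0.93
ee_pos: [0.3287, 0.2401, 0.2311]
ee_rot: [[-0.983, -0.182, 0.0], [-0.182, 0.983, 0.0], [-0.0, 0.0, -1.0]]
wrist_force: [1.3, -0.2, 0.3]
width: -0.0005
t: 1.77
ee_pos: [0.5289, -0.1203, 0.2309]
ee_rot: [[-0.984, -0.179, -0.0], [-0.179, 0.984, 0.0], [0.0, 0.0, -1.0]]
wrist_force: [0.7, 1.2, 1.2]
width: 0.0002
```

```bash
python3 -m inch '[{"dx":1.8,"dy":-3.4,"dz":0,"turn":0},{"dx":3.6,"dy":-6.8,"dz":-1,"turn":0},{"dx":5,"dy":-9.6,"dz":-4,"turn":0},{"dx":5.5,"dy":-10.8,"dz":-7.5,"turn":0},{"dx":5.5,"dy":-10.8,"dz":-11,"turn":0},{"dx":5.5,"dy":-10.8,"dz":-14,"turn":0},{"dx":5.5,"dy":-10.8,"dz":-16.5,"turn":0},{"dx":5.5,"dy":-10.8,"dz":-17.5,"turn":0},{"dx":5.5,"dy":-10.8,"dz":-17.5,"turn":0}]'
python3 - <<'E'
from h import *
snap('side','side2.png')
p=arm.sense()['ee_pos'];print(w2f(p),proj('side',p))
im=cv2.imread('pics/side2.png')[120:270,250:460];cv2.imwrite('pics/crop2.png',cv2.convertScaleAbs(cv2.resize(im,None,fx=3.8,fy=3.8,interpolation=2),alpha=1.4))
E
```

```text
t: 2.52
ee_pos: [0.5815, -0.2249, 0.0531]
ee_rot: [[-0.984, -0.18, -0.005], [-0.18, 0.984, 0.003], [0.004, 0.004, -1.0]]
wrist_force: [0.1, -0.1, -0.3]
width: 0.0001
[-0.13314701  0.00130049] [[380.42565665 156.28737477]]
```

View pics/crop2.png

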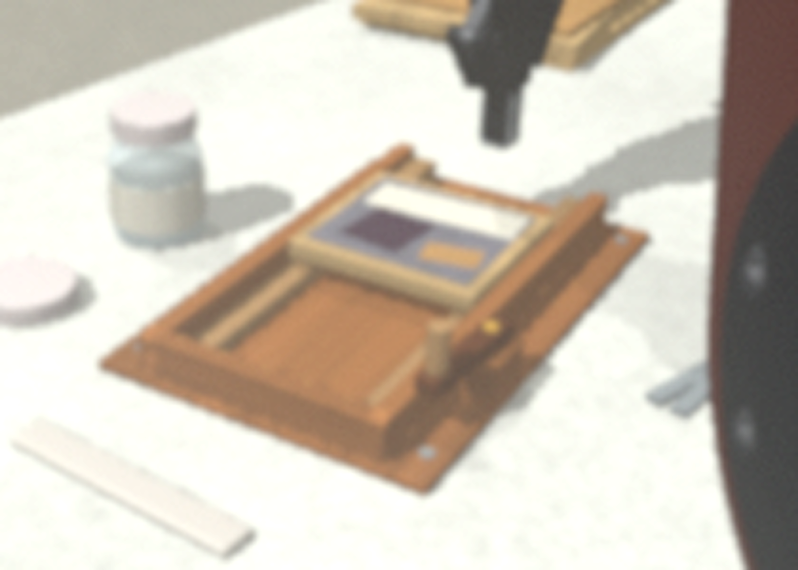

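The fingertips are at (500,142) in the crop, where the projection puts them, above the open channel behind the board. I'll lower them and start the push gently.

```bash
python3 -m inch '[{"dx":0,"dy":0,"dz":-1.5,"turn":0},{"dx":0,"dy":0,"dz":-3,"turn":0},{"dx":0,"dy":0,"dz":-3.9,"turn":0},{"dx":0,"dy":0,"dz":-3.9,"turn":0},{"dx":-0.09,"dy":0.5,"dz":-3.9,"turn":0},{"dx":-0.18,"dy":1.0,"dz":-3.9,"turn":0},{"dx":-0.27,"dy":1.5,"dz":-3.9,"turn":0},{"dx":-0.32,"dy":1.75,"dz":-3.9,"turn":0},{"dx":-0.37,"dy":2.0,"dz":-3.9,"turn":0},{"dx":-0.41,"dy":2.25,"dz":-3.9,"turn":0}]'
python3 -m inch '[{"dx":-0.05,"dy":0.25,"dz":0,"turn":0},{"dx":-0.09,"dy":0.5,"dz":0,"turn":0},{"dx":-0.14,"dy":0.75,"dz":0,"turn":0},{"dx":-0.18,"dy":1.0,"dz":0,"turn":0},{"dx":-0.23,"dy":1.25,"dz":0,"turn":0},{"dx":-0.27,"dy":1.5,"dz":0,"turn":0},{"dx":-0.34,"dy":1.85,"dz":0,"turn":0},{"dx":-0.4,"dy":2.2,"dz":0,"turn":0},{"dx":-0.47,"dy":2.6,"dz":0,"turn":0},{"dx":-0.55,"dy":3.0,"dz":0,"turn":0}]'
python3 - <<'E'
from h import *
print(w2f(arm.sense()['ee_pos']))
snap('side','side3.png')
im=cv2.imread('pics/side3.png')[120:270,250:460];cv2.imwrite('pics/crop3.png',cv2.convertScaleAbs(cv2.resize(im,None,fx=3.8,fy=3.8,interpolation=2),alpha=1.4))
E
```

```text
t: 3.4
ee_pos: [0.5795, -0.2034, 0.0177]
ee_rot: [[-0.984, -0.18, 0.0], [-0.18, 0.984, -0.0], [-0.0, -0.0, -1.0]]
wrist_force: [0.7, 0.2, -0.3]
width: -0.0
t: 4.23
ee_pos: [0.5738, -0.1732, 0.0173]
ee_rot: [[-0.984, -0.18, -0.0], [-0.18, 0.984, 0.0], [-0.0, 0.0, -1.0]]
wrist_force: [0.4, -1.7, 1.2]
width: 0.0001
[-0.07993286  0.00072121]
```

View pics/crop3.png

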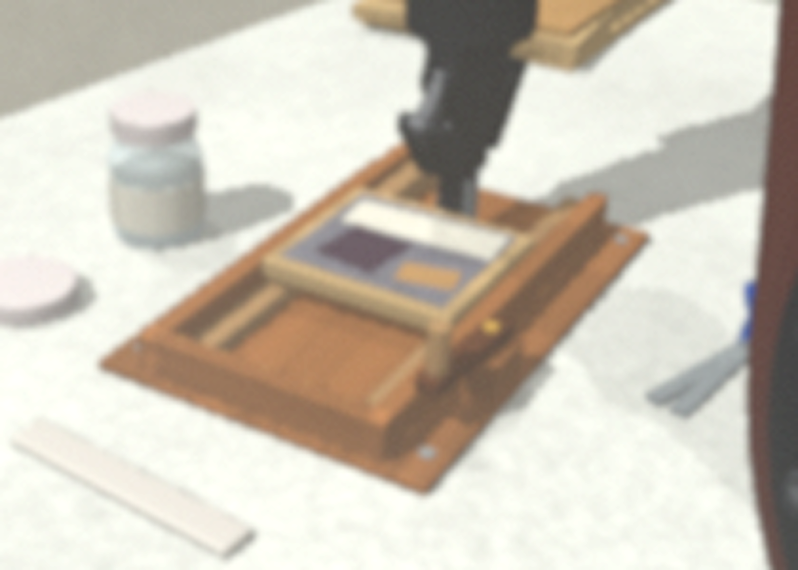

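The board is sliding straight, with its front edge now near (355,295). I'll continue.

```bash
python3 -m inch '[{"dx":-0.09,"dy":0.5,"dz":0,"turn":0},{"dx":-0.18,"dy":1.0,"dz":0,"turn":0},{"dx":-0.27,"dy":1.5,"dz":0,"turn":0},{"dx":-0.37,"dy":2.0,"dz":0,"turn":0},{"dx":-0.46,"dy":2.5,"dz":0,"turn":0},{"dx":-0.55,"dy":3.0,"dz":0,"turn":0},{"dx":-0.64,"dy":3.5,"dz":0,"turn":0},{"dx":-0.73,"dy":4.0,"dz":0,"turn":0},{"dx":-0.83,"dy":4.5,"dz":0,"turn":0},{"dx":-0.92,"dy":5.0,"dz":0,"turn":0}]'
python3 -m inch '[{"dx":-0.07,"dy":0.4,"dz":0,"turn":0},{"dx":-0.14,"dy":0.75,"dz":0,"turn":0},{"dx":-0.19,"dy":1.05,"dz":0,"turn":0},{"dx":-0.24,"dy":1.3,"dz":0,"turn":0},{"dx":-0.28,"dy":1.5,"dz":0,"turn":0},{"dx":-0.28,"dy":1.5,"dz":0,"turn":0}]'
python3 - <<'E'
from h import *
print(w2f(arm.sense()['ee_pos']))
snap('side','side4.png')
im=cv2.imread('pics/side4.png')[120:270,250:460];cv2.imwrite('pics/crop4.png',cv2.convertScaleAbs(cv2.resize(im,None,fx=3.8,fy=3.8,interpolation=2),alpha=1.4))
E
```

```text
t: 5.12
ee_pos: [0.5644, -0.123, 0.0172]
ee_rot: [[-0.984, -0.18, -0.0], [-0.18, 0.984, 0.0], [0.0, 0.0, -1.0]]
wrist_force: [0.1, -0.1, -0.5]
width: -0.0
t: 5.62
ee_pos: [0.5617, -0.1083, 0.0173]
ee_rot: [[-0.984, -0.18, -0.0], [-0.18, 0.984, 0.0], [-0.0, 0.0, -1.0]]
wrist_force: [-0.5, 0.3, -0.0]
width: 0.0001
[-0.01386657  0.00079851]
```

View pics/crop4.png

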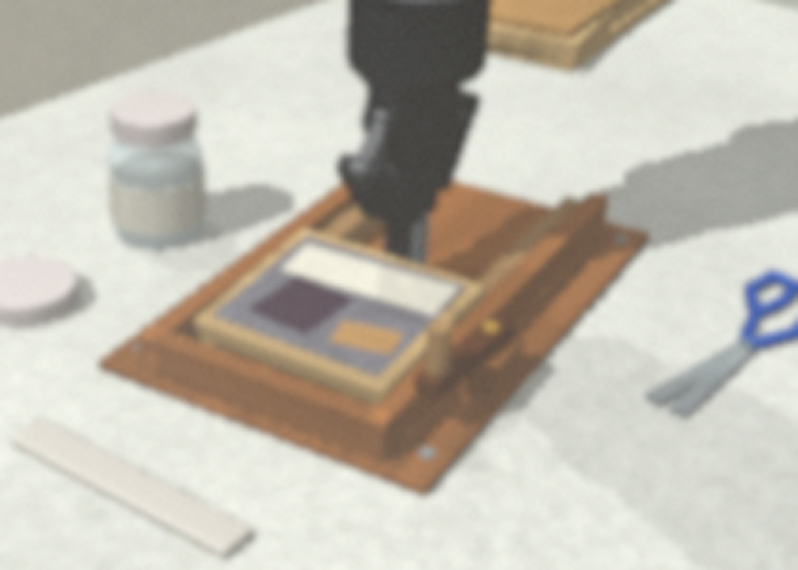

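The front has dipped and the rear is still on the high runners. I'll take the last stretch in small steps.

```bash
python3 -m inch '[{"dx":-0.04,"dy":0.2,"dz":0,"turn":0},{"dx":-0.07,"dy":0.4,"dz":0,"turn":0},{"dx":-0.11,"dy":0.6,"dz":0,"turn":0},{"dx":-0.15,"dy":0.8,"dz":0,"turn":0},{"dx":-0.18,"dy":1.0,"dz":0,"turn":0},{"dx":-0.22,"dy":1.2,"dz":0,"turn":0},{"dx":-0.22,"dy":1.2,"dz":0,"turn":0},{"dx":-0.22,"dy":1.2,"dz":0,"turn":0}]'
python3 - <<'E'
from h import *
print(w2f(arm.sense()['ee_pos']))
a=snap('side','side5.png');b=snap('top','top5.png')
a=cv2.imread('pics/side5.png')[150:250,280:410];b=cv2.imread('pics/top5.png')[145:275,280:450]
f=lambda i,s:cv2.convertScaleAbs(cv2.resize(i,s,interpolation=2),alpha=1.4)
cv2.imwrite('pics/crop5.png',np.hstack([f(a,(400,308)),f(b,(400,308))]))
E
```

```text
t: 6.33
ee_pos: [0.5596, -0.0965, 0.0174]
ee_rot: [[-0.984, -0.18, 0.0], [-0.18, 0.984, 0.0], [-0.0, 0.0, -1.0]]
wrist_force: [-0.2, -0.4, -0.2]
width: 0.0002
[-0.00187315  0.00075683]
```

View pics/crop5.png

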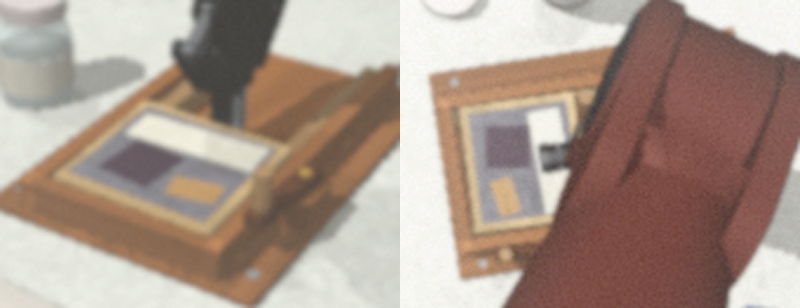

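```bash
python3 - <<'E'
from h import *
uv=np.array([[288,147],[155,103]])*.325+[280,150]
for z in(.027,.034):print(z,(w2f(onz('side',uv,z))*1e3).round(1).tolist())
for z in(.027,.034):
  print(z,'exp rear', proj('side',[[*f2w([[x,y]])[0],z] for x,y in((15,60),(15,-60),(9,60))for x,y in[(x/1e3,y/1e3)]]).round(1).tolist(),uv.tolist())
E
python3 -m inch '[{"dx":-0.02,"dy":0.1,"dz":0,"turn":0},{"dx":-0.04,"dy":0.2,"dz":0,"turn":0},{"dx":-0.05,"dy":0.3,"dz":0,"turn":0},{"dx":-0.05,"dy":0.3,"dz":0,"turn":0}]'
```

```text
0.027 [[6.1, 53.4], [2.3, -55.4]]
0.034 [[17.0, 58.1], [13.2, -48.7]]
0.027 exp rear [[374.6, 200.5], [325.6, 185.2], [375.9, 199.3]] [[373.6, 197.775], [330.375, 183.475]]
0.034 exp rear [[374.8, 197.6], [325.6, 182.5], [376.1, 196.4]] [[373.6, 197.775], [330.375, 183.475]]
t: 6.77
ee_pos: [0.5591, -0.0934, 0.0173]
ee_rot: [[-0.984, -0.18, -0.0], [-0.18, 0.984, 0.0], [0.0, 0.0, -1.0]]
wrist_force: [0.2, -0.4, 0.7]
width: 0.0002
```

```bash
python3 -m inch '[{"dx":-0.02,"dy":0.1,"dz":0,"turn":0},{"dx":-0.04,"dy":0.2,"dz":0,"turn":0},{"dx":-0.04,"dy":0.2,"dz":0,"turn":0},{"dx":-0.04,"dy":0.2,"dz":0,"turn":0}]'
python3 - <<'E'
from h import *
print(w2f(arm.sense()['ee_pos']))
snap('side','side6.png')
f=lambda i:cv2.convertScaleAbs(cv2.resize(cv2.imread(i)[160:240,290:390],(400,320),interpolation=2),alpha=1.4)
cv2.imwrite('pics/crop6.png',np.hstack([f('pics/side5.png'),f('pics/side6.png')]))
E
```

```text
t: 7.1
ee_pos: [0.5587, -0.0916, 0.0173]
ee_rot: [[-0.984, -0.18, 0.0], [-0.18, 0.984, 0.0], [-0.0, 0.0, -1.0]]
wrist_force: [0.2, 0.2, 0.7]
width: 0.0002
[0.00310428 0.00074197]
```

View pics/crop6.png

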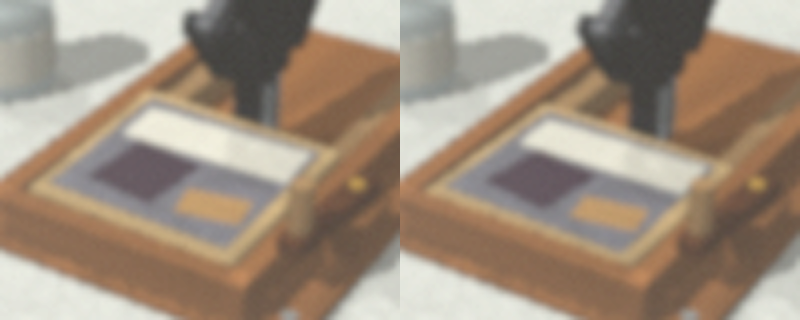

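Between the two views the rear edge fell about 2 raw pixels (95 to 103 in the crop), so the board has dropped in. Now I'll back off and lift, and work out the peg arc.

```bash
python3 -m inch '[{"dx":0.09,"dy":-0.5,"dz":0,"turn":0},{"dx":0.22,"dy":-1.2,"dz":0,"turn":0},{"dx":0.36,"dy":-2.0,"dz":0,"turn":0},{"dx":0.36,"dy":-2.0,"dz":0.8,"turn":0},{"dx":0.36,"dy":-2.0,"dz":3,"turn":0},{"dx":0.36,"dy":-2.0,"dz":6,"turn":0},{"dx":0.36,"dy":-2.0,"dz":9,"turn":0},{"dx":0.36,"dy":-2.0,"dz":11,"turn":0},{"dx":0.36,"dy":-2.0,"dz":12,"turn":0},{"dx":0.36,"dy":-2.0,"dz":12,"turn":0}]'
python3 - <<'E'
from h import *
p=arm.sense()['ee_pos']; print(p)
T=lambda th,d:(lambda a:f2w([[.05+.05*np.cos(a)+d*np.sin(a),.086-.05*np.sin(a)+d*np.cos(a)]])[0])(np.radians(th))
s=T(0,.035);print('to start cm',((s-p[:2])*100).round(2),s)
for th in range(0,96,5):print(th,((T(th,.017)-s)*100).round(2))
E
```

```text
t: 7.98
ee_pos: [0.5637, -0.1125, 0.1403]
ee_rot: [[-0.984, -0.18, 0.004], [-0.18, 0.984, -0.002], [-0.004, -0.002, -1.0]]
wrist_force: [0.9, -0.5, 0.1]
width: 0.0001
[ 0.56373502 -0.1125079   0.1403247 ]
to start cm [-14.08   9.45] [ 0.4229658  -0.01796872]
0 [1.77 0.32]
5 [2.18 0.53]
10 [2.61 0.7 ]
15 [3.05 0.83]
20 [3.5  0.93]
25 [3.96 0.98]
30 [4.42 0.99]
35 [4.88 0.97]
40 [5.34 0.9 ]
45 [5.78 0.8 ]
50 [6.22 0.65]
55 [6.65 0.47]
60 [7.05 0.25]
65 [ 7.44 -0.  ]
70 [ 7.8  -0.29]
75 [ 8.13 -0.61]
80 [ 8.44 -0.95]
85 [ 8.71 -1.32]
90 [ 8.96 -1.71]
95 [ 9.16 -2.12]
```

```bash
python3 -m inch '[{"dx":-2,"dy":1.4,"dz":0,"turn":0},{"dx":-5,"dy":3.4,"dz":0,"turn":0},{"dx":-8,"dy":5.4,"dz":0,"turn":0},{"dx":-11,"dy":7.4,"dz":0,"turn":0},{"dx":-13.2,"dy":8.9,"dz":0,"turn":0},{"dx":-14.2,"dy":9.5,"dz":-1,"turn":0},{"dx":-14.2,"dy":9.5,"dz":-4,"turn":0},{"dx":-14.2,"dy":9.5,"dz":-7,"turn":0},{"dx":-14.2,"dy":9.5,"dz":-9,"turn":0},{"dx":-14.2,"dy":9.5,"dz":-9,"turn":0}]'
python3 - <<'E'
from h import *
print((w2f(arm.sense()['ee_pos'])*1e3).round(1))
snap('side','side7.png')
im=cv2.imread('pics/side7.png')[120:270,250:460];cv2.imwrite('pics/crop7.png',cv2.convertScaleAbs(cv2.resize(im,None,fx=3.8,fy=3.8,interpolation=2),alpha=1.4))
E
```

```text
t: 8.82
ee_pos: [0.4165, -0.0153, 0.0417]
ee_rot: [[-0.984, -0.18, -0.008], [-0.18, 0.984, 0.003], [0.007, 0.004, -1.0]]
wrist_force: [-0.9, 0.1, -0.3]
width: 0.0
[103.8 126.8]
```

View pics/crop7.png

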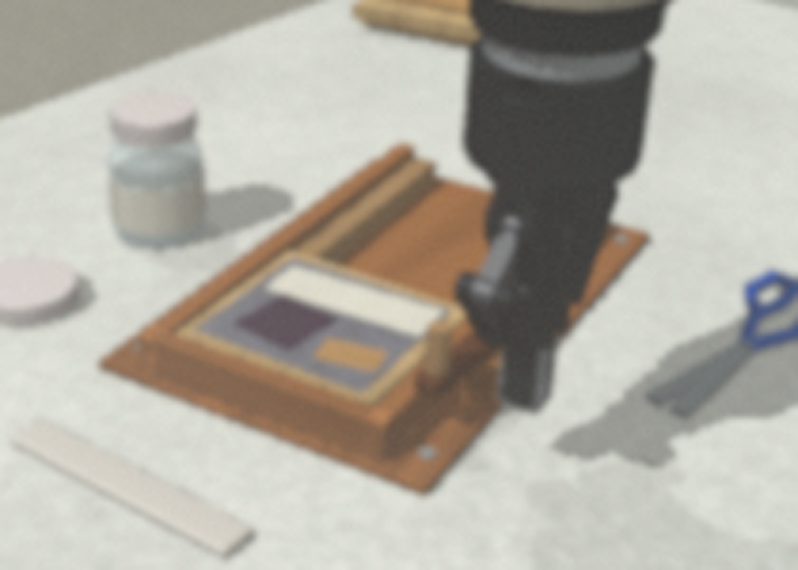

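The board lies flat in the pocket, below the runner step at (320,235). The fingertips at (525,395) are outside the peg at (437,350). I'll let it settle and read the pose.

```bash
python3 -m inch '[{"dx":0,"dy":0,"dz":0,"turn":0},{"dx":0,"dy":0,"dz":0,"turn":0},{"dx":0,"dy":0,"dz":0,"turn":0}]'; python3 -c "
from h import *
p=arm.sense()['ee_pos'];print((w2f(p)*1e3).round(1), (p[:2]-[0.42297,-0.01797])*100)"
```

```text
t: 9.12
ee_pos: [0.4213, -0.017, 0.0487]
ee_rot: [[-0.984, -0.18, 0.002], [-0.18, 0.984, -0.001], [-0.002, -0.001, -1.0]]
wrist_force: [0.8, -0.2, 0.7]
width: -0.0002
[101.2 122.5] [-0.16807044  0.09206721]
```

```bash
python3 -m inch '[{"dx":0.7,"dy":0.08,"dz":0,"turn":0},{"dx":1.4,"dy":0.15,"dz":0,"turn":0},{"dx":1.94,"dy":0.23,"dz":0,"turn":0},{"dx":2.35,"dy":0.44,"dz":0,"turn":-5},{"dx":2.78,"dy":0.61,"dz":0,"turn":-10},{"dx":3.22,"dy":0.74,"dz":0,"turn":-15},{"dx":3.67,"dy":0.84,"dz":0,"turn":-20},{"dx":4.13,"dy":0.89,"dz":0,"turn":-25},{"dx":4.59,"dy":0.9,"dz":0,"turn":-30},{"dx":5.05,"dy":0.88,"dz":0,"turn":-35}]'
python3 - <<'E'
from h import *
print((w2f(arm.sense()['ee_pos'])*1e3).round(1))
snap('side','side8.png')
im=cv2.imread('pics/side8.png')[120:270,250:460];cv2.imwrite('pics/crop8.png',cv2.convertScaleAbs(cv2.resize(im,None,fx=3.8,fy=3.8,interpolation=2),alpha=1.4))
E
```

```text
t: 9.95
ee_pos: [0.4714, -0.0077, 0.0479]
ee_rot: [[-0.907, 0.421, 0.0], [0.421, 0.907, 0.0], [-0.0, 0.0, -1.0]]
wrist_force: [-0.7, 0.7, -0.1]
width: -0.0003
[101.4  71.5]
```

View pics/crop8.png

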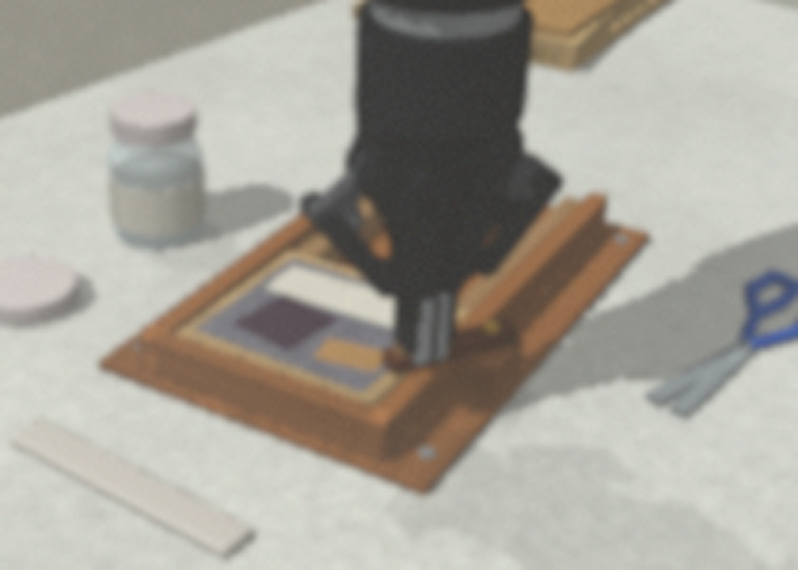

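The button is turning with the peg, its bar now running from (495,328) to (395,358). I'll continue to about 85°.

```bash
python3 -m inch '[{"dx":0.46,"dy":-0.07,"dz":0,"turn":-5},{"dx":0.9,"dy":-0.17,"dz":0,"turn":-10},{"dx":1.34,"dy":-0.32,"dz":0,"turn":-15},{"dx":1.77,"dy":-0.5,"dz":0,"turn":-20},{"dx":2.17,"dy":-0.72,"dz":0,"turn":-25},{"dx":2.56,"dy":-0.97,"dz":0,"turn":-30},{"dx":2.92,"dy":-1.26,"dz":0,"turn":-35},{"dx":3.25,"dy":-1.58,"dz":0,"turn":-40},{"dx":3.56,"dy":-1.92,"dz":0,"turn":-45},{"dx":3.83,"dy":-2.29,"dz":0,"turn":-50}]'
python3 -m inch '[{"dx":0,"dy":0,"dz":0,"turn":0},{"dx":0,"dy":0,"dz":0,"turn":0}]'
python3 - <<'E'
from h import *
print((w2f(arm.sense()['ee_pos'])*1e3).round(1))
snap('side','side9.png')
im=cv2.imread('pics/side9.png')[120:270,250:460];cv2.imwrite('pics/crop9.png',cv2.convertScaleAbs(cv2.resize(im,None,fx=3.8,fy=3.8,interpolation=2),alpha=1.4))
E
```

```text
t: 10.83
ee_pos: [0.5097, -0.0308, 0.0479]
ee_rot: [[-0.263, 0.965, 0.001], [0.965, 0.263, 0.0], [0.0, 0.001, -1.0]]
wrist_force: [0.9, 1.3, -0.1]
width: 0.0001
t: 11.0
ee_pos: [0.5093, -0.0309, 0.0477]
ee_rot: [[-0.269, 0.963, 0.0], [0.963, 0.269, -0.0], [-0.0, 0.0, -1.0]]
wrist_force: [-0.6, 0.4, -0.2]
width: 0.0001
[71.7 38.4]
```

View pics/crop9.png

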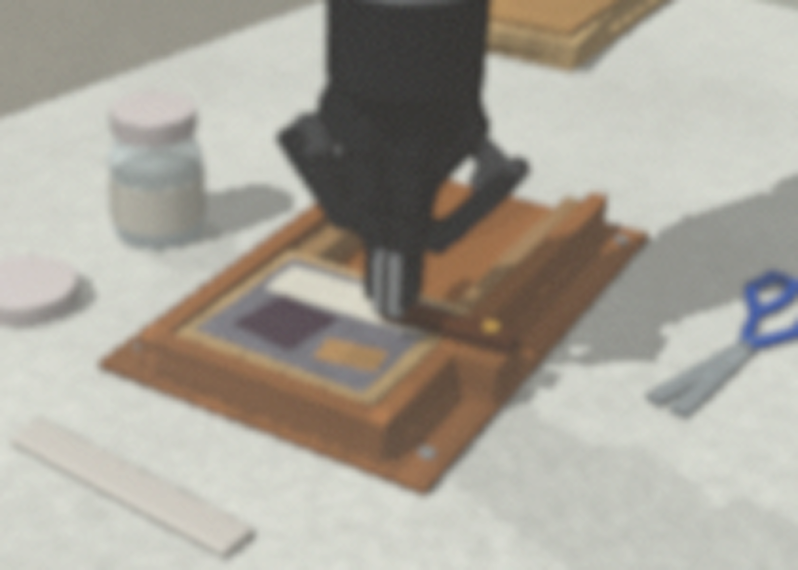

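The bar is almost straight across. I'll push the last 6°, retreat along +x, lift and look.

```bash
python3 -m inch '[{"dx":0.13,"dy":-0.2,"dz":0,"turn":-2.5},{"dx":0.25,"dy":-0.39,"dz":0,"turn":-5},{"dx":0.29,"dy":-0.47,"dz":0,"turn":-6},{"dx":0.29,"dy":-0.47,"dz":0,"turn":-6},{"dx":0.29,"dy":-0.47,"dz":0,"turn":-6}]'
python3 -c "
from h import *
print((w2f(arm.sense()['ee_pos'])*1e3).round(1))"
python3 -m inch '[{"dx":0.2,"dy":0,"dz":0,"turn":-6},{"dx":0,"dy":1,"dz":0,"turn":-6},{"dx":-0.2,"dy":2.2,"dz":0,"turn":-6},{"dx":-0.2,"dy":2.6,"dz":2,"turn":-6},{"dx":-0.2,"dy":2.6,"dz":5,"turn":-6},{"dx":-0.2,"dy":2.6,"dz":8,"turn":-6},{"dx":-0.2,"dy":2.6,"dz":11,"turn":-6},{"dx":-0.5,"dy":4.5,"dz":14,"turn":-6},{"dx":-1.5,"dy":8,"dz":15,"turn":-6},{"dx":-2.5,"dy":11.5,"dz":15,"turn":-6}]'
python3 -m inch '[{"dx":-1.5,"dy":3.5,"dz":0,"turn":0},{"dx":-3,"dy":7,"dz":0,"turn":0},{"dx":-4.5,"dy":10.5,"dz":0,"turn":0},{"dx":-6,"dy":14,"dz":0,"turn":0},{"dx":-7.5,"dy":17.5,"dz":0,"turn":0},{"dx":-9,"dy":21,"dz":0,"turn":0},{"dx":-10,"dy":24,"dz":0,"turn":0},{"dx":-10,"dy":24,"dz":0,"turn":0}]'
python3 - <<'E'
from h import *
snap('side','side10.png');snap('top','top10.png')
a=cv2.imread('pics/side10.png')[150:250,280:410];b=cv2.imread('pics/top10.png')[145:275,280:450]
f=lambda i,s:cv2.convertScaleAbs(cv2.resize(i,s,interpolation=2),alpha=1.4)
cv2.imwrite('pics/crop10.png',np.vstack([f(a,(390,300)),]+[]) if 0 else f(b,(782,598)))
E
```

```text
t: 11.47
ee_pos: [0.512, -0.0354, 0.0474]
ee_rot: [[-0.165, 0.986, 0.0], [0.986, 0.165, -0.0], [-0.0, 0.0, -1.0]]
wrist_force: [0.6, 0.5, -0.0]
width: -0.0002
[66.8 36.6]
t: 12.3
ee_pos: [0.4879, 0.0808, 0.2009]
ee_rot: [[-0.061, 0.998, 0.005], [0.998, 0.061, -0.0], [-0.001, 0.005, -1.0]]
wrist_force: [0.4, 1.5, -0.3]
width: -0.0001
t: 12.97
ee_pos: [0.3836, 0.3244, 0.1973]
ee_rot: [[-0.068, 0.998, -0.001], [0.998, 0.068, 0.002], [0.002, -0.0, -1.0]]
wrist_force: [-0.4, 0.3, 0.2]
width: -0.0004
```

View pics/crop10.png

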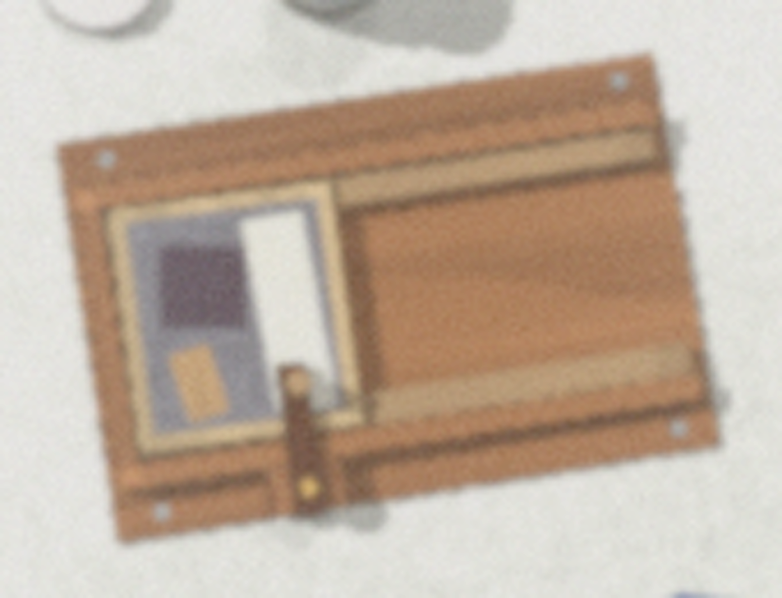

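The button lies across the frame, with its pivot at (309,488), peg top at (296,380) and bar end near (292,366). The board's corners are at (107,210), (335,180), (362,415) and (145,450). The jar and lid look unmoved. Now for the numbers.

Run:
```python
from h import *
pv=w2f(onz('top',crop([[309,488]]),.043))[0]; pg=w2f(onz('top',crop([[296,380]]),.067))[0]
# bar axis by colour, dark pixels
im=cv2.resize(cv2.imread('pics/top10.png')[145:275,280:450],(782,598),interpolation=2)
h=cv2.cvtColor(im,cv2.COLOR_BGR2HSV); m=((h[...,2]<75)&(h[...,0]<20)).astype(np.uint8); m[:360]=0;m[480:]=0;m[:,:265]=0;m[:,345:]=0
c=max(cv2.findContours(m,0,2)[0],key=cv2.contourArea); r=cv2.minAreaRect(c); b=w2f(onz('top',crop(cv2.boxPoints(r)),.041))*1e3
print('pivot,peg mm',pv*1e3,pg*1e3,'ang',np.degrees(np.arctan2(-(pg-[.05,.086])[1],(pg-[.05,.086])[0])),'vs pv',np.degrees(np.arctan2(-(pg-pv)[1],(pg-pv)[0])))
print('bar box',b.round(1).tolist())
B=w2f(onz('top',crop([[107,210],[335,180],[362,415],[145,450]]),.027))*1e3
print('board',B.round(1).tolist(),B.mean(0))
k=lambda f:cv2.imread('pics/'+f).astype(int)
d=np.abs(k('top10.png')-k('top1.png')).max(2)
for n,(x0,x1,y0,y1) in dict(lid=(286,318,122,156),jar=(335,372,115,150),folder=(258,276,180,248),sciss=(362,445,270,306)).items():print(n,(d[y0:y1,x0:x1]>40).sum())
```

```text
Traceback (most recent call last):
ValueError: max() iterable argument is empty
```

Run:
```python
from h import *
pv=w2f(onz('top',crop([[309,488]]),.043))[0]; pg=w2f(onz('top',crop([[296,380]]),.067))[0]
im=cv2.resize(cv2.imread('pics/top10.png')[145:275,280:450],(782,598),interpolation=2)
g=im[...,2][395:470,265:345].astype(float); 
cx=[]
for i in range(0,75,5):
    w=np.clip(95-g[i:i+5].mean(0)*1.0,0,None); cx.append((395+i+2, 265+(w*np.arange(80)).sum()/max(w.sum(),1e-9), w.sum().round()))
print([(a,round(b,1),c) for a,b,c in cx])
print('pivot,peg mm',pv*1e3,pg*1e3,'ang',np.degrees(np.arctan2(-(pg-[.05,.086])[1],(pg-[.05,.086])[0])),'vs pv',np.degrees(np.arctan2(-(pg-pv)[1],(pg-pv)[0])))
# bar edges by eye? end mid
e=w2f(onz('top',crop([[291,367]]),.041))*1e3; print('barend',e)
B=w2f(onz('top',crop([[107,210],[335,180],[362,415],[145,450]]),.027))*1e3
print('board',B.round(1).tolist(),B.mean(0))
k=lambda f:cv2.imread('pics/'+f).astype(int)
d=np.abs(k('top10.png')-k('top1.png')).max(2)
for n,(x0,x1,y0,y1) in dict(lid=(286,318,122,156),jar=(335,372,115,150),folder=(258,276,180,248),sciss=(362,445,270,306)).items():print(n,(d[y0:y1,x0:x1]>40).sum())
```

```text
[(397, np.float64(292.6), np.float64(20.0)), (402, np.float64(296.8), np.float64(203.0)), (407, np.float64(296.3), np.float64(248.0)), (412, np.float64(298.0), np.float64(255.0)), (417, np.float64(298.2), np.float64(216.0)), (422, np.float64(299.1), np.float64(215.0)), (427, np.float64(301.3), np.float64(214.0)), (432, np.float64(305.7), np.float64(328.0)), (437, np.float64(305.5), np.float64(380.0)), (442, np.float64(303.5), np.float64(309.0)), (447, np.float64(304.9), np.float64(270.0)), (452, np.float64(306.5), np.float64(291.0)), (457, np.float64(306.4), np.float64(269.0)), (462, np.float64(307.6), np.float64(294.0)), (467, np.float64(308.5), np.float64(323.0))]
pivot,peg mm [50.86659203 85.80829125] [51.04917992 34.27678222] ang 88.83794278391525 vs pv 89.79698883354116
barend [[49.94345754 27.63639904]]
board [[124.8, -61.6], [12.8, -59.0], [18.3, 55.8], [124.7, 56.0]] [70.13537119 -2.22009265]
lid 0
jar 0
folder 0
sciss 0
```

The button is at about 89–90°, the board is centred at frame x 70, and the other objects show no change. Handing in.

```bash
python3 -c "
from station import arm
print(arm.job_done())"
```

```text
the job is handed in; nothing more can be done
None
```

I pushed the board with the shut fingertips along the runners until its rear dropped into the pocket. Then I pushed the peg round its arc until the button lay across the frame, took the hand well clear and handed the job in at about 13 s.

**Last checks:**
- **Board:** its centre measures frame x 70.1, y -2.2 mm against a target of 70, 0. The y value is just outside the 2 mm play, but within what a hand-read picture and the 2 mm calibration can resolve. That it lies flat was judged from the side view; I did not measure its height separately.
- **Button:** it reads 88.8° from the nominal pivot and 89.8° from the measured one. The slope of the bar agrees, at 10.2° in the picture against the frame's 10.4°.
- **Other objects:** the jar, lid, folder and scissors show no changed pixels between the first and last top views.
- **Forces:** the wrist readings at the end of each move stayed within about 2 N.

One measurement was dropped: the colour mask for the bar found nothing, so I used its brightness profile instead.

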